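Fill the agar-plate stacking tube to the gauge

TASK

Slide agar plates along the light table, without lifting them, so that they drop into the clear stacking tube, until the top of the stack shows in the window of the green height gauge. Then swing the blue dust lid fully shut. Leave the plates that are not needed lying flat on the light table, clear of the tube mouth and its guides, and leave the bottles and the pen alone.

Things in the scene. Friction and masses are not known exactly. Their poses are not given: they have to be found in the camera images.
- stacker: Fixed plate-inspection light table with a stacking tube, on a 250 x 440 mm steel base. Origin on the bench, z up. Its y axis is the lane direction, from the loading end (y = -210 mm) to the tube mouth (y = +140 mm); x is across. The white top is level, 84 mm above the bench, 200 mm wide between 10 mm high rims at x = +-100 mm and y = -210 mm.
- lane_end (a point): Middle of the narrow end of two 10 mm high guides on the table top, 42 mm before the mouth's centre. They start at the side rims (stacker y = +38 mm, 200 mm apart) and end here (stacker y = +98 mm, about 100 mm apart). From here to the mouth a steel end plate lies flush with the table top.
- mouth (a point): Centre of the round 69 mm mouth of the stacking tube, level with the table top. A plate pushed over it drops in once its centre is within about 8 mm. A 12 mm high steel back stop stands around the mouth's far (+y) half, 36 mm from its centre. The clear tube below is 69 mm inside, 76 mm deep, with an open slot towards stacker +x.
- tube_floor (a point): Centre of the tube's inner floor, 76 mm below the mouth (8 mm above the bench). The lowest plate rests on it.
- window (a point): Point on the tube's axis at the middle height of the green gauge's window. The gauge, a green frame clamped at the tube's slot, stands at a different height each time; the window spans 8 mm below to 8 mm above this point. Plates are 14 mm thick, so some number of them brings the stack's top within 7 mm of this point. It never moves.
- lid (a joint): Blue dust lid of the mouth, hinged beyond it (stacker +y side), axis along stacker x: 0 = shut (level), up to 2.2 rad as it opens up and away from the table; starts at 1.7 to 2.1 rad, leaning away. Stiff hinge (0.08 N m): stays where it is left. Lid 86 mm wide, 4 mm thick, reaching 102 mm from the hinge, 11 mm skirt below.
- lid_hinge (a point): Middle of the lid's hinge axis, fixed: 50 mm beyond the mouth's centre (stacker +y) and 16 mm above the table top.
- lid_edge (a point): Middle of the lid's free edge, a small tab, 102 mm from the hinge.
- plate1_mid (a point): Agar plate: closed round dish 66 mm in diameter, 14 mm thick, 20 to 45 g, slick (friction about 0.2), orange agar under a clear lid with a white rim; at the start lying flat on the light table. Point at its centre, half-way up; z along its axis, upwards.
- plate2_mid (a point): Agar plate: closed round dish 66 mm in diameter, 14 mm thick, 20 to 45 g, slick (friction about 0.2), orange agar under a clear lid with a white rim; at the start lying flat on the light table. Point at its centre, half-way up; z along its axis, upwards.
- plate3_mid (a point): Agar plate: closed round dish 66 mm in diameter, 14 mm thick, 20 to 45 g, slick (friction about 0.2), orange agar under a clear lid with a white rim; at the start lying flat on the light table. Point at its centre, half-way up; z along its axis, upwards.
- plate4_mid (a point): Agar plate: closed round dish 66 mm in diameter, 14 mm thick, 20 to 45 g, slick (friction about 0.2), orange agar under a clear lid with a white rim; at the start lying flat on the light table. Point at its centre, half-way up; z along its axis, upwards.
- plate5_mid (a point): Agar plate: closed round dish 66 mm in diameter, 14 mm thick, 20 to 45 g, slick (friction about 0.2), orange agar under a clear lid with a white rim; at the start already in the tube (lowest). Point at its centre, half-way up; z along its axis, upwards.
- plate6_mid (a point): Agar plate: closed round dish 66 mm in diameter, 14 mm thick, 20 to 45 g, slick (friction about 0.2), orange agar under a clear lid with a white rim; at the start already in the tube (second). Point at its centre, half-way up; z along its axis, upwards.
- bottle_small: Bystander, leave alone: 100 ml glass bottle with red cap, 56 mm wide, 105 mm tall, beside the light table. Origin: underside centre.
- bottle_mid: Bystander, leave alone: 250 ml glass bottle with red cap, 70 mm wide, 138 mm tall. Origin: underside centre.
- bottle_large: Bystander, leave alone: 500 ml glass bottle of amber medium, red cap, 86 mm wide, 176 mm tall. Origin: underside centre.
- pen: Bystander, leave alone: black marker pen, 100 mm long, lying on the ledge along the light table's +x rim. Origin: underside centre.

How it is judged:
On the way, in this order (a step that is already met when the one before it is completed fails the run):
1. the top of the stack rests in the gauge's window, with the lid still open (((horizontal distance between plate1_mid and mouth below 0.008 m and angle between plate1_mid's own z axis and vertical below 0.08 rad and z of plate1_mid in the frame of window between -0.016 and 0.002 m) or (horizontal distance between plate2_mid and mouth below 0.008 m and angle between plate2_mid's own z axis and vertical below 0.08 rad and z of plate2_mid in the frame of window between -0.016 and 0.002 m) or (horizontal distance between plate3_mid and mouth below 0.008 m and angle between plate3_mid's own z axis and vertical below 0.08 rad and z of plate3_mid in the frame of window between -0.016 and 0.002 m) or (horizontal distance between plate4_mid and mouth below 0.008 m and angle between plate4_mid's own z axis and vertical below 0.08 rad and z of plate4_mid in the frame of window between -0.016 and 0.002 m) or (horizontal distance between plate5_mid and mouth below 0.008 m and angle between plate5_mid's own z axis and vertical below 0.08 rad and z of plate5_mid in the frame of window between -0.016 and 0.002 m) or (horizontal distance between plate6_mid and mouth below 0.008 m and angle between plate6_mid's own z axis and vertical below 0.08 rad and z of plate6_mid in the frame of window between -0.016 and 0.002 m)) and value of joint lid above 0.5 rad), for 0.3 s.
2. the lid is shut (value of joint lid below 0.08 rad), for 0.2 s.
At the end, for the whole second after the job is handed in: Top plate in the tube: its top within 9 mm of the window's middle, none above; plates in the tube flat (0.08 rad), within 8 mm of its axis; the others flat on the light table, centres at stacker y below 70 mm; lid below 0.08 rad; plates at rest (((horizontal distance between plate1_mid and mouth below 0.008 m and angle between plate1_mid's own z axis and vertical below 0.08 rad and z of plate1_mid in the frame of window between -0.016 and 0.002 m) or (horizontal distance between plate2_mid and mouth below 0.008 m and angle between plate2_mid's own z axis and vertical below 0.08 rad and z of plate2_mid in the frame of window between -0.016 and 0.002 m) or (horizontal distance between plate3_mid and mouth below 0.008 m and angle between plate3_mid's own z axis and vertical below 0.08 rad and z of plate3_mid in the frame of window between -0.016 and 0.002 m) or (horizontal distance between plate4_mid and mouth below 0.008 m and angle between plate4_mid's own z axis and vertical below 0.08 rad and z of plate4_mid in the frame of window between -0.016 and 0.002 m) or (horizontal distance between plate5_mid and mouth below 0.008 m and angle between plate5_mid's own z axis and vertical below 0.08 rad and z of plate5_mid in the frame of window between -0.016 and 0.002 m) or (horizontal distance between plate6_mid and mouth below 0.008 m and angle between plate6_mid's own z axis and vertical below 0.08 rad and z of plate6_mid in the frame of window between -0.016 and 0.002 m)) and value of joint lid below 0.08 rad and ((horizontal distance between plate1_mid and mouth below 0.008 m and angle between plate1_mid's own z axis and vertical below 0.08 rad and z of plate1_mid in the frame of window below 0.002 m) or (z of plate1_mid in the frame of stacker between 0.088 and 0.094 m and angle between plate1_mid's own z axis and vertical below 0.05 rad and y of plate1_mid in the frame of stacker below 0.07 m)) and ((horizontal distance between plate2_mid and mouth below 0.008 m and angle between plate2_mid's own z axis and vertical below 0.08 rad and z of plate2_mid in the frame of window below 0.002 m) or (z of plate2_mid in the frame of stacker between 0.088 and 0.094 m and angle between plate2_mid's own z axis and vertical below 0.05 rad and y of plate2_mid in the frame of stacker below 0.07 m)) and ((horizontal distance between plate3_mid and mouth below 0.008 m and angle between plate3_mid's own z axis and vertical below 0.08 rad and z of plate3_mid in the frame of window below 0.002 m) or (z of plate3_mid in the frame of stacker between 0.088 and 0.094 m and angle between plate3_mid's own z axis and vertical below 0.05 rad and y of plate3_mid in the frame of stacker below 0.07 m)) and ((horizontal distance between plate4_mid and mouth below 0.008 m and angle between plate4_mid's own z axis and vertical below 0.08 rad and z of plate4_mid in the frame of window below 0.002 m) or (z of plate4_mid in the frame of stacker between 0.088 and 0.094 m and angle between plate4_mid's own z axis and vertical below 0.05 rad and y of plate4_mid in the frame of stacker below 0.07 m)) and ((horizontal distance between plate5_mid and mouth below 0.008 m and angle between plate5_mid's own z axis and vertical below 0.08 rad and z of plate5_mid in the frame of window below 0.002 m) or (z of plate5_mid in the frame of stacker between 0.088 and 0.094 m and angle between plate5_mid's own z axis and vertical below 0.05 rad and y of plate5_mid in the frame of stacker below 0.07 m)) and ((horizontal distance between plate6_mid and mouth below 0.008 m and angle between plate6_mid's own z axis and vertical below 0.08 rad and z of plate6_mid in the frame of window below 0.002 m) or (z of plate6_mid in the frame of stacker between 0.088 and 0.094 m and angle between plate6_mid's own z axis and vertical below 0.05 rad and y of plate6_mid in the frame of stacker below 0.07 m)) and linear speed of each of plate1, plate2, plate3, plate4, plate5, plate6 below 0.02 m/s); the robot touches nothing.
It fails at once if a plate is lifted more than 20 mm off the light table (z of any of plate1_mid, plate2_mid, plate3_mid, plate4_mid, plate5_mid, plate6_mid in the frame of stacker above 0.111 m).
It fails at once if a bystander (bottles, pen) is moved more than 20 mm (distance of any of bottle_small, bottle_mid, bottle_large, pen from where it was at the start of the episode above 0.02 m).
It also fails if it takes over 72 s, if anything falls off the work surface, if the arm or the gripper's body presses on something with over 40 N, if the wrist force passes 120 N, or if a joint passes its speed limit or range.

ROBOT

A 6-joint arm with a two-finger parallel gripper is mounted at the origin on the work surface. World frame = base frame: x ahead of the robot, y to its left, z up, the work surface at z = 0. Lengths are in m, angles in rad, forces in N, time in s.
With the tool pointing down it reaches from about 0.425 to 0.95 m from the base axis. Payload 3.5 kg.
Tool frame: the origin (TCP) lies on the centre line of the jaws, within the pads' length; the fingertips stand 19 mm ahead of it and the grasp point (between the pads) is the TCP; z points along the fingers, y is the line along which they close (so a half turn about z gives the same grasp; the last joint's range is limited). The gripper opens to 85 mm and grips with 20 to 120 N. Pads are 22 mm wide; open, the fingers measure 114 mm over their backs; the gripper's body (76 mm by 85 mm) begins 54 mm behind the grasp point. The pads swing forward as they close: fully open they stand 13 mm farther back than shut.
Start: joints at [-1.277, 0.286, 1.577, -0, 1.279, -0.15], TCP at [0.29, -0.61, 0.25] pointing down, gripper open.
Joint ranges: [-2.77, 2.77], [-0.9, 2.22], [0.21, 2.48], [-1.53, 4.67], [0.24, 2.81], [-2.84, 2.84]. Speed limits (rad/s): [2.79, 2.79, 3.14, 3.14, 3.14, 3.14].

INTERFACE

Orientations are given as a unit quaternion [x, y, z, w].
In Python, from plant import status, cams, ctrl gives the robot as it stands.
- The arm moves only by the shell command python3 -m inch 'ROWS' [FORCE]. ROWS is JSON, a list of rows, each a list of 3 entries, a list of its own where there are three numbers: the opening, from -1 (shut) to 1 (fully open), then the shift along the tool's x, y, z in cm, then the turn about the tool's z in rad. In form: [[jaw, [dx, dy, dz], twist], ...]. A call has 1 to 20 rows; each row is the pose to reach, as a shift and turn from the pose commanded when the call began, along the tool's axes at that moment; what a row does not reach only later rows make up. A row lasts 1/10 s, in which the tool goes at most 50 mm and 8.59 degrees, less where a joint would pass 70% of its speed; a pose out of reach is approached as far as the arm can. A call with a gripper value outside its range is refused whole. The fingers move at their own pace and stop on an object; FORCE is the grip in N (left out, the last holds). Time passes only in rows, so rows that repeat a pose let the fingers close. It gives the time, the measured TCP pose, the force and the opening at its end, in the units of the state.
- status.get_state(): the state, without advancing time (a new reading comes with each control period).
- cams.read_camera(name): name is "scene" or "top" or "wrist"; returns the picture (400x640x3 uint8, blue, green, red); there is no depth.
- cams.calibration(name): a dict with "camera_matrix" (3x3 intrinsics, pixels), "cam_to_world" (4x4, takes a point from camera to world coordinates); the wrist camera has in their place "mount" (4x4, takes a point from camera to tool coordinates, whose origin is the TCP and whose axes are the flange's). Camera axes: x right, y down, z forward; pixel columns grow to the right and rows downward; lengths in m; the calibration is good to about 2 mm. The wrist camera is an equidistant fisheye: a pixel r from the principal point sees the ray r / f radians off the axis. A picture is of the moment at which its call begins: read the wrist's pose just before it. calibration takes no time and is no camera call.
- ctrl.sign_off(): hands the job in, once; it reports no verdict.
The state is a dict: "time": time; "qpos": joint angles; "dq": joint speeds; "joint_efforts": joint torques, N m; "eef_pos": TCP position; "tcp_rot": TCP orientation; "contact_force": force on the tool from outside, world axes, zero at the start; "wrist_torque": the same for the moment, N m; "opening": opening from 0.0 (shut) to 1.0 (fully open).
Only numpy, scipy, OpenCV 4.12 (cv2) and the standard library are available. Lean on these libraries where they do the work, as an engineer would, in place of code of your own. Each camera call takes 0.05 s, during which the arm holds its last target. There are 200 camera calls.

## Working session

There is one attempt and no reset: what is moved stays moved. The work goes in short steps, Python scripts to look and compute and a shell command to move; the robot and the scene stay as the last step left them, time stands still between calls to the robot, and variables do not carry over. Pictures are saved under pics/ and viewed, on a budget of 10 in all, crops included, one or two more only if the job needs it, and the job is handed in when it is done.

```bash
ls; mkdir -p pics; python3 - <<'E'
from plant import status,cams,ctrl
import cv2,numpy as np
s=status.get_state(); print({k:np.round(v,3).tolist() for k,v in s.items()})
for n in("scene","top"):
    cv2.imwrite(f"pics/{n}0.png",cams.read_camera(n))
    c=cams.calibration(n); print(n,np.round(c["camera_matrix"],1).tolist(),np.round(c["cam_to_world"],4).tolist())
c=cams.calibration("wrist");print(c)
E
```

```text
pics
{'time': 0.0, 'qpos': [-1.277, 0.287, 1.578, -0.0, 1.279, -0.15], 'dq': [-0.001, 0.001, -0.001, 0.001, 0.001, 0.001], 'joint_efforts': [-0.002, -40.598, -29.263, -0.0, 0.006, 0.0], 'eef_pos': [0.29, -0.609, 0.249], 'tcp_rot': [0.975, 0.22, -0.0, -0.001], 'contact_force': [0.573, -0.265, 0.019], 'wrist_torque': [-0.006, 0.015, -0.011], 'opening': 1.001}
scene [[466.4, 0.0, 319.9], [0.0, 466.4, 202.3], [0.0, 0.0, 1.0]] [[-0.867, 0.3351, -0.3689, 1.0762], [0.4983, 0.5734, -0.6503, 0.7747], [-0.0064, -0.7476, -0.6641, 0.8978], [0.0, 0.0, 0.0, 1.0]]
top [[436.5, 0.0, 318.3], [0.0, 436.5, 206.9], [0.0, 0.0, 1.0]] [[0.015, -0.9959, 0.0889, 0.4767], [-0.9999, -0.0146, 0.0051, -0.0134], [-0.0038, -0.089, -0.996, 1.4487], [0.0, 0.0, 0.0, 1.0]]
{'camera_matrix': array([[309.70691629,   0.        , 321.25413864],
       [  0.        , 309.70691629, 203.60121348],
       [  0.        ,   0.        ,   1.        ]]), 'mount': array([[-8.39421983e-04, -9.59976602e-01, -2.80078953e-01,
         7.06623045e-02],
       [ 9.99999391e-01, -6.05210057e-04, -9.22718314e-04,
         1.29666888e-04],
       [ 7.16281393e-04, -2.80079557e-01,  9.59976525e-01,
        -1.23307603e-01],
       [ 0.00000000e+00,  0.00000000e+00,  0.00000000e+00,
         1.00000000e+00]])}
```

View pics/scene0.png

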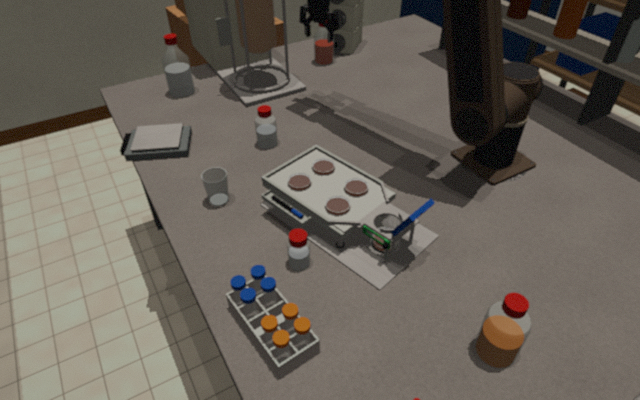

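View pics/top0.png

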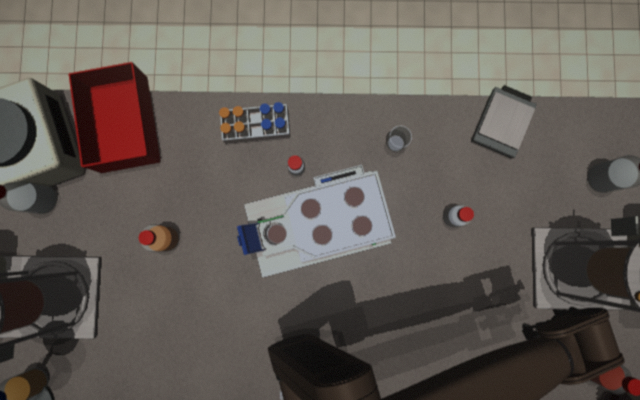

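The scene view shows four plates on the table around (299-356, 167-205), with the tube, green gauge and blue lid around (380-430, 205-240). In the top view the table spans x 245-395, plates sit at about (311,208), (355,196), (322,235) and (362,226), the mouth at about (276,233) and the lid at about (249,238). Next I'll get zoomed crops.

```bash
python3 - <<'E'
import cv2,numpy as np
t=cv2.imread("pics/top0.png")[160:280,230:400]; s=cv2.imread("pics/scene0.png")[190:265,350:445]
a=cv2.resize(t,None,fx=3.5,fy=3.5,interpolation=cv2.INTER_CUBIC); b=cv2.resize(s,None,fx=7.9,fy=7.9,interpolation=cv2.INTER_CUBIC)
cv2.imwrite("pics/zt.png",a);cv2.imwrite("pics/zs.png",cv2.convertScaleAbs(b,alpha=1.5))
E
```

```text
(no output)
```

View pics/zt.png

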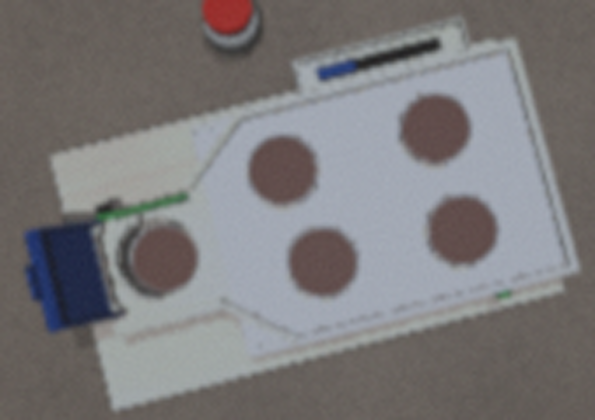

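View pics/zs.png

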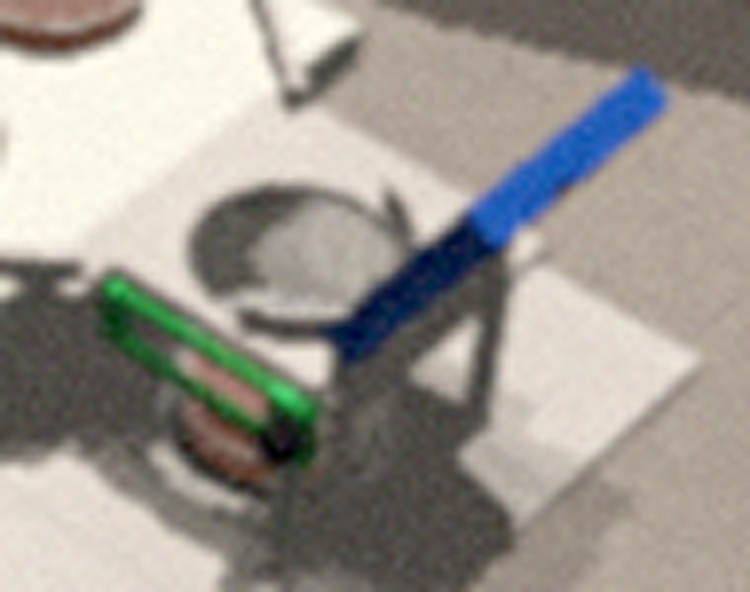

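In the zoomed top view I can pick the guides' corners at (242,118), (193,188), (298,335) and (222,300), the base corners at (50,155) and (112,410), and the rim corners at (515,40) and (578,270). The scene crop shows the green gauge frame from (100,275) to (320,460), its window partly filled by orange plates.

```bash
cat >h.py <<'E'
import cv2,numpy as np
from plant import status,cams,ctrl
from scipy.optimize import least_squares
from scipy.spatial.transform import Rotation as R
C={n:cams.calibration(n) for n in("scene","top","wrist")}
def proj(n,P):
    K,T=C[n]["camera_matrix"],C[n]["cam_to_world"]; q=(np.asarray(P)-T[:3,3])@T[:3,:3]; q=q@K.T; return q[:,:2]/q[:,2:]
def ray(n,uv):
    K,T=C[n]["camera_matrix"],C[n]["cam_to_world"]; uv=np.atleast_2d(uv)
    d=np.c_[uv,np.ones(len(uv))]@np.linalg.inv(K).T@T[:3,:3].T; return T[:3,3],d
def onz(n,uv,z):
    o,d=ray(n,uv); return o+d*((z-o[2])/d[:,2])[:,None]
def s2w(p,P): # stacker->world
    c,s=np.cos(p[2]),np.sin(p[2]); P=np.atleast_2d(P); return np.c_[P[:,:2]@np.array([[c,s],[-s,c]])+p[:2],P[:,2:]]
def w2s(p,P):
    c,s=np.cos(p[2]),np.sin(p[2]); P=np.atleast_2d(P); return np.c_[(P[:,:2]-p[:2])@np.array([[c,-s],[s,c]]),P[:,2:]]
E
python3 - <<'E'
from h import *
pk=np.array([[50,155],[112,410],[242,118],[193,188],[298,335],[222,300],[515,40],[578,270]],float)
uv=(pk+.5)/3.5-.5+[230,160]
M=np.array([[125,220,6],[-125,220,6],[100,38,94],[50,98,94],[-100,38,94],[-50,98,94],[104,-214,94],[-104,-214,94]])/1e3
f=least_squares(lambda p:(proj("top",s2w(p,M))-uv).ravel(),[.5,0,.2],loss="soft_l1"); p=f.x
print("pose",p.round(4)); print(np.round(proj("top",s2w(p,M))-uv,2).tolist())
np.save("p.npy",p)
im=cv2.imread("pics/top0.png"); b,g,r=[im[...,i].astype(int) for i in range(3)]
m=((r-b>12)&(r<140)&(r>70)).astype(np.uint8); m[:160]=0;m[280:]=0;m[:,:250]=0;m[:,390:]=0
m=cv2.morphologyEx(m,cv2.MORPH_OPEN,np.ones((5,5)))
n,l,st,ce=cv2.connectedComponentsWithStats(m)
for i in range(1,n):
    if st[i,4]>60: print(ce[i].round(1),st[i].tolist(),w2s(p,onz("top",ce[i],.095)).round(4).tolist(),onz("top",ce[i],.095).round(3).tolist())
# gauge: green x,y from top at z ~ .06
sm=cv2.imread("pics/scene0.png")
for n,I in(("top",im),("scene",sm)):
    h=cv2.cvtColor(I,cv2.COLOR_BGR2HSV); g=cv2.inRange(h,(45,110,40),(85,255,255)); 
    if n=="top": g[:200]=0;g[:,:250]=0;g[:,300:]=0
    ys,xs=np.nonzero(g); k=(ys<260)
    q=np.c_[xs,ys][k]
    if n=="top":
        for z in(.04,.09): w=w2s(p,onz("top",q,z)); print("top z",z,w.min(0).round(4),w.max(0).round(4),np.median(w,0).round(4))
    else:
        o,d=ray("scene",q); 
        nx=np.array([np.cos(p[2]),np.sin(p[2]),0]); 
        for X in(.036,.042):
            pl=s2w(p,[X,.14,0])[0]; t=((pl-o)@nx)/(d@nx); w=w2s(p,o+d*t[:,None])
            print("X",X,"z range",np.percentile(w[:,2],[0,5,50,95,100]).round(4),"y",w[:,1].min().round(4),w[:,1].max().round(4))
        G=np.zeros((40,40))
        for y0 in np.arange(.10,.18,.008):
            s=(w[:,1]>=y0)&(w[:,1]<y0+.008); print(y0.round(3),np.sort(w[s,2]).round(3).tolist())
print("mouth px",proj("top",s2w(p,[[0,.14,.084]])),"lid hinge w",s2w(p,[0,.19,.1]),"mouth",s2w(p,[0,.14,.084]))
E
```

```text
pose [ 0.553  -0.0087  0.2715]
[[1.34, -0.71], [1.89, -0.03], [0.12, 0.1], [-0.53, 0.4], [0.31, 0.38], [-0.83, -0.41], [-0.42, 0.88], [-0.59, -0.56]]
[354.  196.1] [346, 188, 17, 17, 246] [[0.0481, -0.1261, 0.095]] [[0.633, -0.117, 0.095]]
[310.1 208.1] [302, 200, 17, 17, 247] [[0.0467, 0.0157, 0.095]] [[0.594, 0.019, 0.095]]
[361.6 225.5] [353, 217, 18, 18, 256] [[-0.0463, -0.125, 0.095]] [[0.542, -0.141, 0.095]]
[276.5 233.5] [268, 226, 18, 16, 239] [[-0.0033, 0.1362, 0.095]] [[0.513, 0.122, 0.095]]
[321.8 234.5] [314, 226, 17, 18, 249] [[-0.0421, 0.0015, 0.095]] [[0.512, -0.019, 0.095]]
top z 0.04 [0.0521 0.1829 0.04  ] [0.0529 0.186  0.04  ] [0.0525 0.1845 0.04  ]
top z 0.09 [0.0476 0.177  0.09  ] [0.0484 0.18   0.09  ] [0.048  0.1785 0.09  ]
X 0.036 z range [0.0413 0.0423 0.062  0.0682 0.0693] y 0.0935 0.1774
X 0.042 z range [0.0489 0.0498 0.0694 0.0756 0.0766] y 0.0981 0.1813
0.1 [0.05, 0.054, 0.055, 0.057, 0.06, 0.062, 0.064, 0.065, 0.067, 0.068, 0.071, 0.072, 0.073, 0.074, 0.075, 0.076]
0.108 [0.049, 0.051, 0.052, 0.054, 0.055, 0.056, 0.066, 0.068, 0.069, 0.07, 0.072, 0.074, 0.075]
0.116 [0.049, 0.05, 0.051, 0.052, 0.055, 0.068, 0.069, 0.071, 0.073, 0.075, 0.076]
0.124 [0.05, 0.053, 0.069, 0.07, 0.071, 0.072, 0.073, 0.074, 0.076]
0.132 [0.05, 0.051, 0.052, 0.07, 0.072, 0.073]
0.14 [0.05, 0.051, 0.07, 0.071, 0.072, 0.073, 0.074, 0.075]
0.148 [0.049, 0.051, 0.052, 0.053, 0.069, 0.071, 0.073, 0.074, 0.075, 0.076]
0.156 [0.05, 0.052, 0.069, 0.07, 0.072, 0.072, 0.074]
0.164 [0.065, 0.067, 0.068, 0.069, 0.07, 0.071, 0.072, 0.073, 0.075, 0.075, 0.077]
0.172 [0.066, 0.067, 0.068, 0.07, 0.071, 0.073, 0.074, 0.076]
mouth px [[275.43908925 232.83924551]] lid hinge w [[0.50201469 0.174358   0.1       ]] mouth [[0.51542159 0.12618897 0.084     ]]
```

Pose fit: the stacker sits at (0.553, -0.009) with yaw 0.27. The gauge window's middle is about z=0.061, so 4 plates (top at 64 mm) and two more to push. I'll push plates B and D with a partly open jaw as a V-cradle, moving first to behind B.

```bash
python3 -m inch '[[-0.2,[57.3,-38.9,0],-2.115],[-0.2,[57.3,-38.9,0],-2.115],[-0.2,[57.3,-38.9,0],-2.115],[-0.2,[57.3,-38.9,0],-2.115],[-0.2,[57.3,-38.9,0],-2.115],[-0.2,[57.3,-38.9,0],-2.115],[-0.2,[57.3,-38.9,0],-2.115],[-0.2,[57.3,-38.9,0],-2.115],[-0.2,[57.3,-38.9,0],-2.115],[-0.2,[57.3,-38.9,0],-2.115],[-0.2,[57.3,-38.9,0],-2.115],[-0.2,[57.3,-38.9,0],-2.115],[-0.2,[57.3,-38.9,0],-2.115],[-0.2,[57.3,-38.9,0],-2.115],[-0.2,[57.3,-38.9,0],-2.115],[-0.2,[57.3,-38.9,0],-2.115],[-0.2,[57.3,-38.9,0],-2.115],[-0.2,[57.3,-38.9,0],-2.115],[-0.2,[57.3,-38.9,0],-2.115]]' 20
python3 - <<'E'
from h import *
s=status.get_state(); im=cams.read_camera("wrist"); cv2.imwrite("pics/w1.png",im); np.save("w1.npy",np.r_[s["eef_pos"],s["tcp_rot"]])
print(s["eef_pos"],s["tcp_rot"],s["opening"],s["qpos"])
E
```

```text
time: 2.0
eef_pos: [0.6399, -0.0135, 0.2504]
tcp_rot: [0.288, 0.958, -0.0, 0.0]
contact_force: [1.0, -0.0, 1.2]
opening: 0.398
[ 0.63994158 -0.01351027  0.25043136] [ 2.88374546e-01  9.57517686e-01 -4.23713761e-05  9.11704918e-06] 0.3983049290768294 [-1.79372931e-01  2.10633950e-01  1.66740560e+00 -9.04978568e-05
  1.26354456e+00 -1.16508422e+00]
```

View pics/w1.png

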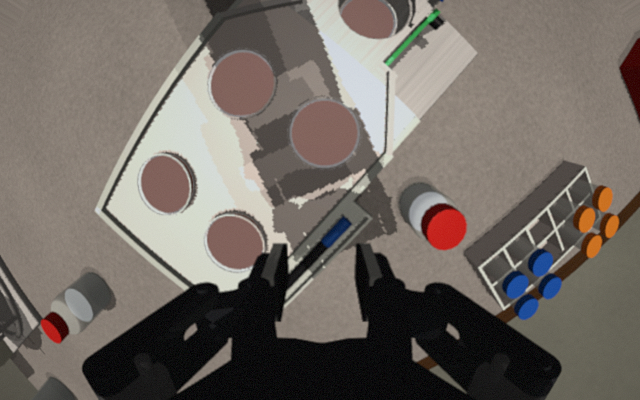

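The wrist view shows B at (325,132), D at (242,83), C at (166,183), A at (235,242), and a plate in the tube mouth near (370,15). The fingertips are at (272,245) and (368,245). I'll refine the pose with this picture.

```bash
cat >>h.py <<'E'
W=C["wrist"]
def tw(s):
    T=np.eye(4);T[:3,:3]=R.from_quat(s[3:]).as_matrix();T[:3,3]=s[:3]; return T@W["mount"]
def wonz(s,uv,z):
    K=W["camera_matrix"];T=tw(s);v=(np.atleast_2d(uv)-K[:2,2])/K[0,0];th=np.linalg.norm(v,axis=1)[:,None]
    d=np.c_[v/th*np.sin(th),np.cos(th)]@T[:3,:3].T; o=T[:3,3]; return o+d*((z-o[2])/d[:,2])[:,None]
def wproj(s,P):
    K=W["camera_matrix"];T=tw(s);q=(np.asarray(P)-T[:3,3])@T[:3,:3];r=np.linalg.norm(q[:,:2],axis=1);th=np.arctan2(r,q[:,2])
    return q[:,:2]/r[:,None]*th[:,None]*K[0,0]+K[:2,2]
def plates(im,s,z=.095):
    h=cv2.cvtColor(im,cv2.COLOR_BGR2HSV); a=h[...,0]; m=(((a<14)|(a>170))&(h[...,1]>50)&(h[...,1]<150)&(h[...,2]>45)&(h[...,2]<190)).astype(np.uint8)
    m=cv2.morphologyEx(m,cv2.MORPH_OPEN,np.ones((7,7))); o=[]
    for c in cv2.findContours(m,0,2)[0]:
        if cv2.contourArea(c)>900:
            (u,v),rr=cv2.minEnclosingCircle(c); w=wonz(s,c[:,0].astype(float),z); (x,y),r=cv2.minEnclosingCircle(w[:,:2].astype(np.float32)*1000)
            o.append((u,v,x/1e3,y/1e3,r/1e3))
    return np.array(o)
E
python3 - <<'E'
from h import *
p0=np.load("p.npy"); s=np.load("w1.npy")
pk=np.array([[50,155],[112,410],[242,118],[193,188],[298,335],[222,300],[515,40],[578,270]],float)
uv=(pk+.5)/3.5-.5+[230,160]
M=np.array([[125,220,6],[-125,220,6],[100,38,94],[50,98,94],[-100,38,94],[-50,98,94],[104,-214,94],[-104,-214,94]])/1e3
wu=np.array([[383,152],[388,68],[215,22],[302,3],[99,210]],float); wM=np.array([[100,38,94],[50,98,94],[-100,38,94],[-50,98,94],[-104,-214,94]])/1e3
f=least_squares(lambda p:np.r_[(proj("top",s2w(p,M))-uv).ravel()*3.3,(wproj(s,s2w(p,wM))-wu).ravel()*1],p0,loss="soft_l1")
p=f.x; print(p.round(4)); print((wproj(s,s2w(p,wM))-wu).round(1).tolist()); print((proj("top",s2w(p,M))-uv).round(1).tolist())
np.save("p.npy",p)
P=plates(cv2.imread("pics/w1.png"),s); 
for q in P: print(q.round(3), w2s(p,[q[2],q[3],0])[0,:2].round(4))
print("window pts proj of tube", wproj(s,s2w(p,[[0,.14,.084],[.042,.14,.07]])).round(1))
E
```

```text
[ 0.5534 -0.009   0.2744]
[[0.3, 1.1], [-2.0, 0.4], [4.3, -3.3], [-0.3, -3.0], [-3.2, 1.6]]
[[1.4, -0.6], [2.2, 0.0], [0.2, 0.0], [-0.4, 0.4], [0.5, 0.3], [-0.6, -0.5], [-0.5, 0.6], [-0.4, -0.9]]
[ 2.345e+02  2.425e+02  6.340e-01 -1.150e-01  3.000e-02] [ 0.0488 -0.124 ]
[ 1.65556e+02  1.83668e+02  5.44000e-01 -1.40000e-01  2.90000e-02] [-0.0449 -0.1231]
[3.24042e+02 1.32503e+02 5.94000e-01 1.90000e-02 2.90000e-02] [0.0471 0.0162]
[ 2.4268e+02  8.4079e+01  5.1400e-01 -1.7000e-02  3.0000e-02] [-0.04    0.0034]
[3.66853e+02 2.03650e+01 5.27000e-01 1.10000e-01 2.40000e-02] [0.0073 0.122 ]
window pts proj of tube [[371.9   5.7]
 [401.8  37.9]]
```

```bash
cat >>h.py <<'E'
def go(*targets): # stacker x,y (mm), tcp z (mm), phi(deg)
    p=np.load("p.npy"); s=status.get_state(); T=R.from_quat(s["tcp_rot"]).as_matrix(); h0=np.arctan2(T[1,0],T[0,0])
    a=w2s(p,[s["eef_pos"]])[0]*1e3; print("t",round(s["time"],2),"now",a.round(1),"phi",np.degrees(h0-p[2])-90,"F",s["contact_force"],"op",s["opening"])
    for x,y,z,ph in targets:
        w=s2w(p,[[x/1e3,y/1e3,z/1e3]])[0]; d=T.T@(w-s["eef_pos"])*100
        tw_=-((np.radians(90+ph)+p[2]-h0+np.pi)%(2*np.pi)-np.pi); print((x,y,z,ph),"->",d.round(2).tolist(),round(tw_,3))
E
python3 -c "
from h import *
go((70.5,-34,150,25),(70.5,-34,106,25))"
```

```text
t 2.05 now [ 82.2 -27.7 250.4] phi 40.77102094814765 F [-0.20212875 -0.01283611 -0.16977938] op 0.3999840586131815
(70.5, -34, 150, 25) -> [0.29, -1.3, 10.04] 0.275
(70.5, -34, 106, 25) -> [0.29, -1.3, 14.44] 0.275
```

```bash
python3 -m inch '[[-0.53,[0.3,-1.3,5],0.14],[-0.53,[0.3,-1.3,10],0.275],[-0.53,[0.3,-1.3,11.5],0.275],[-0.53,[0.3,-1.3,13],0.275],[-0.53,[0.3,-1.3,14.2],0.275],[-0.53,[0.3,-1.3,14.4],0.275],[-0.53,[0.3,-1.3,14.4],0.275]]'
python3 -c "
from h import *
go((70.5-.4226*13,-34+.906*13,106,25),(27,60,106,25))"
```

```text
time: 2.75
eef_pos: [0.6317, -0.0215, 0.1076]
tcp_rot: [0.415, 0.91, 0.0, 0.001]
contact_force: [0.0, -0.1, 0.5]
opening: 0.234
t 2.75 now [ 72.  -33.2 107.6] phi 25.179175043246772 F [ 0.01956406 -0.11278808  0.49958554] op 0.23434024079649396
(65.0062, -22.222, 106, 25) -> [1.29, -0.16, 0.16] 0.003
(27, 60, 106, 25) -> [10.35, -0.11, 0.14] 0.003
```

```bash
python3 -m inch '[[-0.53,[0.8,-0.1,0.1],0],[-0.53,[1.5,-0.1,0.1],0],[-0.53,[2.2,-0.1,0.1],0],[-0.53,[2.9,-0.1,0.1],0],[-0.53,[3.6,-0.1,0.1],0],[-0.53,[4.3,-0.1,0.1],0],[-0.53,[5,-0.1,0.1],0],[-0.53,[5.7,-0.1,0.1],0],[-0.53,[6.4,-0.1,0.1],0],[-0.53,[7.1,-0.1,0.1],0],[-0.53,[7.8,-0.1,0.1],0],[-0.53,[8.5,-0.1,0.1],0],[-0.53,[9.2,-0.1,0.1],0],[-0.53,[9.8,-0.1,0.1],0],[-0.53,[10.2,-0.1,0.1],0],[-0.53,[10.3,-0.1,0.1],0],[-0.53,[10.3,-0.1,0.1],0]]'
python3 - <<'E'
from h import *
s=status.get_state(); im=cams.read_camera("wrist"); s=np.r_[s["eef_pos"],s["tcp_rot"]]; cv2.imwrite("pics/w2.png",im); p=np.load("p.npy")
for q in plates(im,s): print(q.round(3), w2s(p,[q[2],q[3],0])[0,:2].round(4))
print("mouth",wproj(s,s2w(p,[[0,.14,.084]])))
go((0,70,106,0))
E
```

```text
time: 4.45
eef_pos: [0.5625, 0.0559, 0.1054]
tcp_rot: [0.416, 0.909, -0.0, 0.0]
contact_force: [-0.3, -0.4, 0.0]
opening: 0.232
[ 1.67873e+02  2.82900e+02  5.12000e-01 -1.60000e-02  2.80000e-02] [-0.0418  0.0047]
[3.20971e+02 1.76287e+02 5.34000e-01 8.80000e-02 2.90000e-02] [0.0075 0.0991]
[3.40896e+02 9.37870e+01 5.16000e-01 1.22000e-01 2.00000e-02] [-0.0006  0.1367]
mouth [[344.06897429  89.30611209]]
t 4.5 now [ 26.5  59.9 105.4] phi 25.130418487822368 F [-0.12473225 -0.57253119 -0.2627441 ] op 0.23592213621338023
(0, 70, 106, 0) -> [2.04, -1.97, -0.06] 0.439
```

View pics/w2.png

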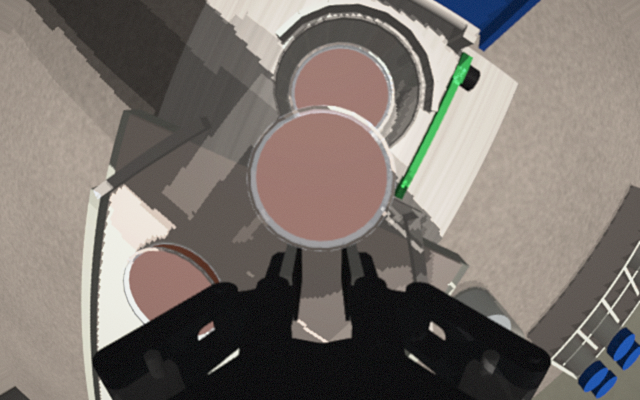

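The wrist view shows the plate in the cradle at (321,176) and the mouth with its back stop around (344,89), with everything where the pose predicts. Now I'll turn to face the mouth and push the plate in.

```bash
python3 -c "
from h import *
go((28.5,54,106,25),(15.5,52,106,10),(15,56,106,10),(7.4,98,106,10))"
```

```text
t 4.5 now [ 26.5  59.9 105.4] phi 25.130418487822368 F [-0.12473225 -0.57253119 -0.2627441 ] op 0.23592213621338023
(28.5, 54, 106, 25) -> [-0.62, -0.06, -0.06] 0.002
(15.5, 52, 106, 10) -> [-0.25, -1.33, -0.06] 0.264
(15, 56, 106, 10) -> [0.13, -1.2, -0.06] 0.264
(7.4, 98, 106, 10) -> [4.26, -0.11, -0.06] 0.264
```

```bash
python3 -m inch '[[-0.53,[-0.6,0,0],0],[-0.53,[-0.6,-0.4,0],0.1],[-0.53,[-0.4,-1,0],0.2],[-0.53,[-0.25,-1.3,0],0.264],[-0.53,[0.1,-1.2,0],0.264],[-0.53,[0.7,-1.03,0],0.264],[-0.53,[1.3,-0.87,0],0.264],[-0.53,[1.9,-0.71,0],0.264],[-0.53,[2.5,-0.55,0],0.264],[-0.53,[3.1,-0.4,0],0.264],[-0.53,[3.6,-0.27,0],0.264],[-0.53,[4.0,-0.17,0],0.264],[-0.53,[4.3,-0.1,0],0.264],[-0.53,[4.3,-0.1,0],0.264],[-0.53,[4.3,-0.1,0],0.264],[-0.53,[3,-0.5,0],0.264],[-0.53,[1,-1,0],0.264],[-0.53,[0,-1,0],0.264]]'
python3 - <<'E'
from h import *
s=status.get_state(); im=cams.read_camera("wrist"); s=np.r_[s["eef_pos"],s["tcp_rot"]]; cv2.imwrite("pics/w3.png",im); p=np.load("p.npy")
for q in plates(im,s): print(q.round(3), w2s(p,[q[2],q[3],0])[0,:2].round(4))
sc=cams.read_camera("scene")[195:265,350:450]; cv2.imwrite("pics/s3.png",np.hstack([cv2.resize(im,None,fx=.6,fy=.6)[:240],cv2.convertScaleAbs(cv2.resize(sc,(343,240),interpolation=cv2.INTER_CUBIC),alpha=1.5)]))
go((0,70,106,0))
E
```

```text
time: 6.3
eef_pos: [0.556, 0.0474, 0.1055]
tcp_rot: [0.533, 0.846, 0.0, 0.0]
contact_force: [0.8, 0.4, -0.1]
opening: 0.24
[3.22e+02 8.30e+01 5.19e-01 1.25e-01 2.10e-02] [0.003  0.1379]
t 6.4 now [ 18.1  53.8 105.6] phi 9.865748562612367 F [ 0.21073122 -0.16093221 -0.08412391] op 0.23401518688794481
(0, 70, 106, 0) -> [1.9, -1.5, -0.04] 0.172
```

View pics/s3.png

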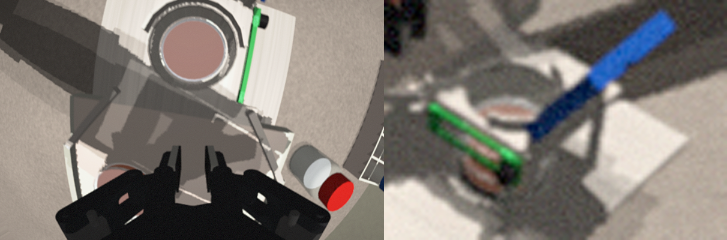

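Plate B dropped flat into the tube: it shows at (192,48) in the left half. Before pushing D, I'll triangulate the gauge from the wrist and scene views and measure its window height better.

```bash
python3 - <<'E'
from h import *
p=np.load("p.npy"); st=status.get_state(); s=np.r_[st["eef_pos"],st["tcp_rot"]]
im=cv2.imread("pics/w3.png"); h=cv2.cvtColor(im,cv2.COLOR_BGR2HSV); g=cv2.inRange(h,(45,110,60),(85,255,255)); g[200:]=0
ys,xs=np.nonzero(g); q=np.c_[xs,ys].astype(float)
for z in(.06,.07,.08):
    w=w2s(p,wonz(s,q,z))*1e3; c=(w[:,1]>115)&(w[:,1]<160); print(z,"x pct",np.percentile(w[c,0],[2,50,98]).round(1),"y",w[:,1].min().round(1),w[:,1].max().round(1))
# scene: z of green edges for front plane X
I=cv2.imread("pics/scene0.png"); f=4; I=cv2.resize(I,None,fx=f,fy=f,interpolation=cv2.INTER_CUBIC); hh=cv2.cvtColor(I,cv2.COLOR_BGR2HSV)
for X in(42,45,48):
  out=[]
  for y in range(115,156,5):
    zs=np.arange(35,90,.5); uv=proj("scene",s2w(p,np.c_[np.full(len(zs),X),np.full(len(zs),y),zs]/1e3)); uv=((uv+.5)*f-.5).round().astype(int)
    px=hh[uv[:,1],uv[:,0]]; gr=(px[:,0]>45)&(px[:,0]<85)&(px[:,1]>110)&(px[:,2]>40); e=zs[1:][np.diff(gr.astype(int))!=0]; out.append(e.tolist())
  print(X,out)
E
```

```text
0.06 x pct [52.2 54.3 56.5] y 101.6 195.6
0.07 x pct [49.4 51.4 53.5] y 102.9 191.3
0.08 x pct [46.6 48.5 50.5] y 104.2 187.0
42 [[48.5, 56.5, 67.0, 77.0], [47.5, 54.5, 68.0, 77.5], [48.5, 55.5, 68.0, 77.0], [50.0, 51.0, 69.0, 76.5], [49.0, 52.5, 70.5, 75.0], [49.0, 53.5, 69.0, 76.5], [48.0, 52.0, 69.5, 75.0], [47.5, 53.5, 69.5, 76.0], [48.5, 53.5, 69.0, 76.5]]
45 [[52.5, 60.5, 71.0, 80.0], [51.5, 59.5, 72.0, 80.5], [51.5, 58.5, 72.0, 80.5], [53.0, 57.0, 72.0, 80.0], [53.0, 56.0, 73.5, 79.0], [52.5, 57.0, 73.0, 79.0], [51.5, 57.5, 73.5, 79.0], [52.5, 57.0, 73.0, 79.0], [51.5, 58.0, 73.0, 80.0]]
48 [[55.5, 64.5, 74.0, 84.5], [56.5, 63.5, 75.0, 83.5], [55.5, 62.5, 76.0, 85.5], [56.5, 62.5, 75.0, 84.0], [57.0, 59.0, 76.5, 82.0], [56.5, 60.0, 77.5, 82.0], [56.5, 61.5, 76.0, 83.0], [55.5, 60.0, 77.0, 82.0], [54.5, 61.0, 77.0, 83.0]]
```

```bash
python3 -c "
from h import *
go((18.1,53.8,140,0),(-61.6,-47,140,-22),(-61.6,-47,106,-22))"
```

```text
t 6.4 now [ 18.1  53.8 105.6] phi 9.865748562612367 F [ 0.21073122 -0.16093221 -0.08412391] op 0.23401518688794481
(18.1, 53.8, 140, 0) -> [-0.01, 0.01, -3.44] 0.172
(-61.6, -47, 140, -22) -> [-8.57, -9.57, -3.44] 0.556
(-61.6, -47, 106, -22) -> [-8.57, -9.58, -0.04] 0.556
```

```bash
python3 -m inch '[[-0.53,[0,0,-3.4],0],[-0.53,[-4,-4,-3.4],0.15],[-0.53,[-7,-8,-3.4],0.3],[-0.53,[-8.6,-9.6,-3.4],0.45],[-0.53,[-8.6,-9.6,-3.4],0.556],[-0.53,[-8.6,-9.6,-2.2],0.556],[-0.53,[-8.6,-9.6,-1],0.556],[-0.53,[-8.6,-9.6,-0.2],0.556],[-0.53,[-8.6,-9.6,0],0.556],[-0.53,[-8.6,-9.6,0],0.556]]'
python3 -c "
from h import *
go((-61.6,-47,106,-22),(-19,58.5,106,-22))"
```

```text
time: 7.4
eef_pos: [0.5055, -0.0692, 0.1044]
tcp_rot: [0.743, 0.669, -0.0, -0.001]
contact_force: [0.7, 0.1, 0.4]
opening: 0.237
t 7.4 now [-62.4 -45.  104.4] phi -21.763957932712557 F [0.66496109 0.08647062 0.40938094] op 0.23730152844467362
(-61.6, -47, 106, -22) -> [-0.16, 0.15, -0.16] 0.004
(-19, 58.5, 106, -22) -> [11.22, 0.19, -0.15] 0.004
```

```bash
python3 -m inch '[[-0.53,[0.7,0.2,-0.1],0],[-0.53,[1.4,0.2,-0.1],0],[-0.53,[2.1,0.2,-0.1],0],[-0.53,[2.8,0.2,-0.1],0],[-0.53,[3.5,0.2,-0.1],0],[-0.53,[4.2,0.2,-0.1],0],[-0.53,[4.9,0.2,-0.1],0],[-0.53,[5.6,0.2,-0.1],0],[-0.53,[6.3,0.2,-0.1],0],[-0.53,[7,0.2,-0.1],0],[-0.53,[7.7,0.2,-0.1],0],[-0.53,[8.4,0.2,-0.1],0],[-0.53,[9.1,0.2,-0.1],0],[-0.53,[9.8,0.2,-0.1],0],[-0.53,[10.5,0.2,-0.1],0],[-0.53,[11,0.2,-0.1],0],[-0.53,[11.2,0.2,-0.1],0],[-0.53,[11.2,0.2,-0.1],0]]'
python3 - <<'E'
from h import *
s=status.get_state(); im=cams.read_camera("wrist"); s=np.r_[s["eef_pos"],s["tcp_rot"]]; cv2.imwrite("pics/w4.png",im); p=np.load("p.npy")
for q in plates(im,s): print(q.round(3), w2s(p,[q[2],q[3],0])[0,:2].round(4))
go((-19.5,53,106,-22),(-6,51,106,-4),(-6,55,106,-4),(-3,97.5,106,-4))
E
```

```text
time: 9.2
eef_pos: [0.5198, 0.0416, 0.1063]
tcp_rot: [0.744, 0.668, -0.0, -0.0]
contact_force: [0.1, 0.2, -0.5]
opening: 0.234
[3.21147e+02 1.75840e+02 5.24000e-01 8.40000e-02 2.90000e-02] [-0.003   0.0979]
[3.00175e+02 8.87120e+01 5.19000e-01 1.25000e-01 2.10000e-02] [0.0033 0.1383]
t 9.25 now [-18.7  57.6 106.3] phi -21.842674893578845 F [ 0.68262812 -0.18897735  0.19772828] op 0.23272660281728597
(-19.5, 53, 106, -22) -> [-0.46, 0.1, 0.03] 0.003
(-6, 51, 106, -4) -> [-0.14, 1.43, 0.03] -0.311
(-6, 55, 106, -4) -> [0.23, 1.28, 0.03] -0.311
(-3, 97.5, 106, -4) -> [4.29, -0.03, 0.03] -0.311
```

```bash
python3 -m inch '[[-0.53,[-0.5,0.1,0],0],[-0.53,[-0.5,0.6,0],-0.1],[-0.53,[-0.3,1.1,0],-0.2],[-0.53,[-0.14,1.4,0],-0.311],[-0.53,[0.2,1.3,0],-0.311],[-0.53,[0.8,1.1,0],-0.311],[-0.53,[1.4,0.91,0],-0.311],[-0.53,[2,0.72,0],-0.311],[-0.53,[2.6,0.53,0],-0.311],[-0.53,[3.2,0.33,0],-0.311],[-0.53,[3.7,0.16,0],-0.311],[-0.53,[4.1,0.03,0],-0.311],[-0.53,[4.3,-0.03,0],-0.311],[-0.53,[4.3,-0.03,0],-0.311],[-0.53,[4.3,-0.03,0],-0.311],[-0.53,[3,0.4,0],-0.311],[-0.53,[1,1,0],-0.311],[-0.53,[0,1,0],-0.311]]'
python3 - <<'E'
from h import *
s=status.get_state(); im=cams.read_camera("wrist"); s=np.r_[s["eef_pos"],s["tcp_rot"]]; cv2.imwrite("pics/w5.png",im); p=np.load("p.npy")
for q in plates(im,s): print(q.round(3), w2s(p,[q[2],q[3],0])[0,:2].round(4))
print("bottle_small approx",w2s(p,onz("top",[295,163],.105)))
go((70,60,220,0),(115,60,190,0))
E
```

```text
time: 11.05
eef_pos: [0.5304, 0.0383, 0.1066]
tcp_rot: [0.632, 0.775, 0.0, 0.001]
contact_force: [-0.3, -0.4, -0.4]
opening: 0.235
[3.31806e+02 8.07740e+01 5.17000e-01 1.24000e-01 2.30000e-02] [0.0011 0.1376]
bottle_small approx [[0.19404728 0.02558746 0.105     ]]
t 11.1 now [ -9.9  51.2 106.4] phi -4.157202122749723 F [-0.04059074 -0.61472184  0.38886099] op 0.23552202951067108
(70, 60, 220, 0) -> [1.45, 7.9, -11.36] -0.073
(115, 60, 190, 0) -> [1.78, 12.39, -8.36] -0.073
```

```bash
python3 -c "
from h import *
go((200,90,200,0),(200,90,140,0))"
```

```text
t 11.1 now [ -9.9  51.2 106.4] phi -4.157202122749723 F [-0.04059074 -0.61472184  0.38886099] op 0.23552202951067108
(200, 90, 200, 0) -> [5.38, 20.65, -9.36] -0.073
(200, 90, 140, 0) -> [5.39, 20.65, -3.36] -0.073
```

```bash
python3 -m inch '[[-0.53,[0,0,-4.5],0],[-0.53,[0,0,-9.4],0],[-0.53,[2,4,-9.4],-0.073],[-0.53,[3,8,-9.4],-0.073],[-0.53,[4,12,-9.4],-0.073],[-0.53,[5.4,16,-9.4],-0.073],[-0.53,[5.4,20.6,-8],-0.073],[-0.53,[5.4,20.6,-5],-0.073],[-0.53,[5.4,20.6,-3.4],-0.073],[-0.53,[5.4,20.6,-3.4],-0.073],[-0.53,[5.4,20.6,-3.4],-0.073]]'
python3 - <<'E'
from h import *
st=status.get_state(); im=cams.read_camera("wrist"); s=np.r_[st["eef_pos"],st["tcp_rot"]]; np.save("w6.npy",s); cv2.imwrite("pics/w6.png",im); p=np.load("p.npy")
go((0,0,140,0)); u,v=wproj(s,s2w(p,[[.045,.14,.065]]))[0]; print(u,v)
u0,v0=int(u)-70,max(0,int(v)-55); print("crop",u0,v0)
c=im[v0:v0+110,max(u0,0):u0+150]; cv2.imwrite("pics/c6.png",cv2.resize(c,None,fx=5,fy=5,interpolation=cv2.INTER_CUBIC))
E
```

```text
time: 12.2
eef_pos: [0.7198, 0.1345, 0.1404]
tcp_rot: [0.603, 0.798, -0.0, -0.0]
contact_force: [0.5, 0.1, 0.1]
opening: 0.238
t 12.25 now [199.8  92.9 142. ] phi 0.12866858382444946 F [-0.11353481 -0.03684101  0.67364315] op 0.2380053144273327
(0, 0, 140, 0) -> [-9.25, -20.01, 0.17] 0.002
118.08960384940912 160.25819430443
crop 48 105
```

View pics/c6.png

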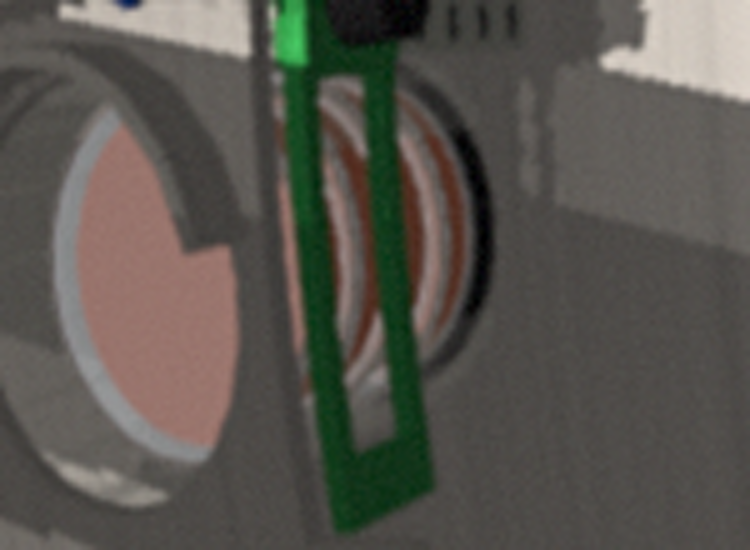

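The close-up shows the green window with plate edges (orange and white bands) behind it at x 300-465, and the top plate's face at (150,290). Image left is up. I'll work out the numbers with parallax corrected.

```bash
python3 - <<'E'
from h import *
p=np.load("p.npy")
# true reference: tube plate in known pose
s3=np.array([.556,.0474,.1055,.533,.846,0,0]); s3[3:]/=np.linalg.norm(s3[3:])
s5=np.array([.5304,.0383,.1066,.632,.775,0,0]); s5[3:]/=np.linalg.norm(s5[3:])
for n,s,zt in(("w3",s3,.049),("w5",s5,.063)):
    im=cv2.imread(f"pics/{n}.png")
    for q in plates(im,s,zt): print(n,q.round(4),w2s(p,[q[2],q[3],0])[0,:2].round(4))
    g=cv2.inRange(cv2.cvtColor(im,cv2.COLOR_BGR2HSV),(45,110,60),(85,255,255)); g[220:]=0
    ys,xs=np.nonzero(g); q=np.c_[xs,ys].astype(float)
    for z in(.06,.08):
        w=w2s(p,wonz(s,q,z))*1e3; c=(w[:,1]>115)&(w[:,1]<160); print(z,"green x",np.percentile(w[c,0],[2,50,98]).round(1),"y",np.percentile(w[:,1],[1,99]).round(1))
s=np.load("w6.npy"); 
f=lambda P:((wproj(s,s2w(p,np.array(P)/1e3))-[48,105]+.5)*5-.5).round(0).tolist()
print("plate right-side edges at x=33,y=140 z=8,22,36,50,64:",f([[33,140,z] for z in(8,22,36,50,64)]))
print("at y=128,x=30.7:",f([[30.7,128,z] for z in(8,22,36,50,64)]))
print("mouth circle pts",f([[0,105.5,84],[34.5,140,84],[-34.5,140,84],[0,174.5,84]]))
print("top plate n4 rim",f([[0,107,64],[-33,140,64],[0,173,64]]),"n5",f([[0,107,78]]))
for X in(42,46,50): print("gauge window",X,[f([[X,y,z] for y in(110,140,170)]) for z in(64+(X-46)*1.3-8,64+(X-46)*1.3+8)])
E
```

```text
w3 [3.220e+02 8.300e+01 5.169e-01 1.292e-01 2.870e-02] [0.0023 0.1429]
0.06 green x [51.9 54.  56.2] y [102.4 194.3]
0.08 green x [46.4 48.3 50.2] y [104.8 185.9]
w5 [3.318065e+02 8.077420e+01 5.174000e-01 1.276000e-01 2.870000e-02] [0.0024 0.1413]
0.06 green x [52.1 54.3 56.4] y [102.9 188.7]
0.08 green x [45.4 47.3 49.3] y [105.2 180.9]
plate right-side edges at x=33,y=140 z=8,22,36,50,64: [[478.0, 233.0], [439.0, 244.0], [396.0, 255.0], [350.0, 268.0], [299.0, 282.0]]
at y=128,x=30.7: [[475.0, 297.0], [435.0, 310.0], [393.0, 325.0], [347.0, 340.0], [298.0, 358.0]]
mouth circle pts [[115.0, 530.0], [227.0, 304.0], [-43.0, 328.0], [58.0, 95.0]]
top plate n4 rim [[188.0, 487.0], [41.0, 305.0], [141.0, 94.0]] n5 [[136.0, 510.0]]
gauge window 42 [[[410.0, 447.0], [388.0, 265.0], [375.0, 79.0]], [[356.0, 473.0], [331.0, 281.0], [315.0, 84.0]]]
gauge window 46 [[[412.0, 455.0], [390.0, 269.0], [375.0, 78.0]], [[357.0, 482.0], [331.0, 286.0], [315.0, 83.0]]]
gauge window 50 [[[414.0, 463.0], [391.0, 273.0], [376.0, 77.0]], [[358.0, 491.0], [331.0, 290.0], [314.0, 82.0]]]
```

```bash
python3 - <<'E'
from h import *
im=cv2.cvtColor(cv2.imread("pics/c6.png"),cv2.COLOR_BGR2HSV)
a,b=np.array([498,228.]),np.array([280,287.])
for t in np.linspace(0,1,45):
    u,v=(a+(b-a)*t); c=im[int(v)-4:int(v)+5,int(u)-1:int(u)+2].reshape(-1,3); print(int(u),np.median(c,0).astype(int).tolist(),end=' ')
E
```

```text
498 [18, 20, 73] 493 [20, 29, 46] 488 [114, 85, 16] 483 [45, 109, 5] 478 [30, 17, 22] 473 [10, 16, 61] 468 [6, 36, 92] 463 [7, 96, 90] 458 [7, 155, 82] 453 [8, 117, 84] 448 [9, 36, 93] 443 [10, 34, 99] 438 [7, 51, 123] 433 [6, 49, 145] 428 [6, 46, 134] 423 [7, 81, 101] 418 [8, 142, 83] 413 [8, 141, 81] 408 [17, 124, 63] 403 [58, 132, 50] 398 [68, 191, 52] 393 [68, 181, 54] 389 [69, 200, 57] 384 [68, 199, 59] 379 [62, 140, 59] 374 [22, 127, 61] 369 [8, 145, 82] 364 [8, 72, 86] 359 [11, 21, 97] 354 [9, 33, 109] 349 [6, 38, 133] 344 [5, 44, 138] 339 [7, 81, 105] 334 [19, 120, 60] 329 [57, 141, 48] 324 [68, 177, 52] 319 [67, 178, 53] 314 [68, 191, 56] 309 [69, 206, 56] 304 [62, 141, 57] 299 [23, 63, 88] 294 [7, 71, 143] 289 [6, 67, 121] 284 [7, 40, 76] 280 [12, 12, 62]
```

Four orange bands show, so four plates are stacked with the top at about 64 mm, against a window middle of about 62-65 mm from both views. Next is the lid, so I'll compute its tab position and the large bottle's.

```bash
python3 - <<'E'
from h import *
p=np.load("p.npy")
print("bottle_large",w2s(p,onz("top",[[148,237]],.176)).round(3))
t=(np.array([30,287.])+.5)/3.5-.5+[230,160]; c=(np.array([650,85.])+.5)/7.9-.5+[350,190]
print("tab at z",[(z,w2s(p,onz("top",t,z)).round(3).tolist()) for z in(.17,.185,.2)])
o1,d1=ray("top",t);o2,d2=ray("scene",c); A=np.c_[d1[0],-d2[0]]; k=np.linalg.lstsq(A,o2-o1,rcond=None)[0]
print(w2s(p,[o1+d1[0]*k[0],o2+d2[0]*k[1]]).round(3))
go((200,93,300,0),(0,310,300,0),(0,295,169,0))
E
```

```text
bottle_large [[0.079 0.494 0.176]]
tab at z [(0.17, [[-0.002, 0.244, 0.17]]), (0.185, [[-0.002, 0.242, 0.185]]), (0.2, [[-0.003, 0.239, 0.2]])]
[[-0.004  0.237  0.212]
 [-0.009  0.244  0.213]]
t 12.25 now [199.8  92.9 142. ] phi 0.12866858382444946 F [-0.11353481 -0.03684101  0.67364315] op 0.2380053144273327
(200, 93, 300, 0) -> [-0.0, 0.04, -15.8] 0.002
(0, 310, 300, 0) -> [21.74, -19.91, -15.84] 0.002
(0, 295, 169, 0) -> [20.25, -19.93, -2.74] 0.002
```

```bash
python3 -m inch '[[-1,[0,0,-5],0],[-1,[0,0,-10],0],[-1,[0,0,-15.8],0],[-1,[5,0,-15.8],0],[-1,[10,0,-15.8],0],[-1,[15,0,-15.8],0],[-1,[20.3,0,-15.8],0],[-1,[20.3,-5,-15.8],0],[-1,[20.3,-10,-15.8],0],[-1,[20.3,-15,-15.8],0],[-1,[20.3,-19.9,-15.8],0],[-1,[20.3,-19.9,-15.8],0],[-1,[20.3,-19.9,-12],0],[-1,[20.3,-19.9,-8],0],[-1,[20.3,-19.9,-4],0],[-1,[20.3,-19.9,-2.7],0],[-1,[20.3,-19.9,-2.7],0],[-1,[20.3,-19.9,-2.7],0]]'
python3 -c "
from h import *
go((0,120,169,0),(0,120,121,0))"
```

```text
time: 14.05
eef_pos: [0.4753, 0.2762, 0.17]
tcp_rot: [0.603, 0.798, 0.002, 0.001]
contact_force: [0.2, 0.5, 0.6]
opening: -0.003
t 14.05 now [  2.1 295.7 170. ] phi 0.13789189482274367 F [0.20302356 0.50971888 0.57554496] op -0.0028447756892492344
(0, 120, 169, 0) -> [-17.57, -0.25, 0.09] 0.002
(0, 120, 121, 0) -> [-17.57, -0.27, 4.89] 0.002
```

```bash
python3 -m inch '[[-1,[-2,0,0],0],[-1,[-4,0,0],0],[-1,[-5.5,-0.1,0],0],[-1,[-7,-0.1,0],0],[-1,[-8.5,-0.2,0],0],[-1,[-10,-0.2,0],0],[-1,[-11.5,-0.2,0],0],[-1,[-13,-0.2,0],0],[-1,[-14.5,-0.2,0],0],[-1,[-16,-0.2,0],0],[-1,[-17.5,-0.2,0],0],[-1,[-17.5,-0.2,0.8],0],[-1,[-17.5,-0.2,1.6],0],[-1,[-17.5,-0.2,2.4],0],[-1,[-17.5,-0.2,3.2],0],[-1,[-17.5,-0.2,3.8],0],[-1,[-17.5,-0.2,4.2],0],[-1,[-17.5,-0.2,4.2],0]]'
python3 -c "
from h import *
go((0,120,120,0))"
```

```text
time: 15.85
eef_pos: [0.5189, 0.107, 0.1244]
tcp_rot: [0.603, 0.798, -0.0, -0.001]
contact_force: [0.0, 0.1, -0.0]
opening: 0.001
t 15.85 now [ -1.7 121.1 124.4] phi 0.1692171284464905 F [ 0.03322397  0.12618971 -0.01330186] op 0.0012590803584825092
(0, 120, 120, 0) -> [-0.11, 0.17, 0.44] 0.003
```

```bash
python3 -m inch '[[-1,[0,0,0.2],0],[-1,[0,0,0.4],0],[-1,[0,0,0.4],0]]'; python3 -m inch '[[-1,[0,0,0.2],0],[-1,[0,0,0.4],0],[-1,[0,0,0.4],0]]'
python3 - <<'E'
from h import *
im=cams.read_camera("wrist"); sc=cams.read_camera("scene")[170:290,330:490]
cv2.imwrite("pics/l1.png",np.hstack([cv2.resize(im,(400,250)),cv2.convertScaleAbs(cv2.resize(sc,(333,250),interpolation=cv2.INTER_CUBIC),alpha=1.5)]))
E
```

```text
time: 16.15
eef_pos: [0.5195, 0.1068, 0.1213]
tcp_rot: [0.603, 0.798, 0.0, 0.0]
contact_force: [0.4, -0.0, -0.2]
opening: 0.004
time: 16.45
eef_pos: [0.5199, 0.1068, 0.1208]
tcp_rot: [0.603, 0.798, -0.0, -0.0]
contact_force: [-8.4, 0.5, 16.1]
opening: 0.004
```

View pics/l1.png

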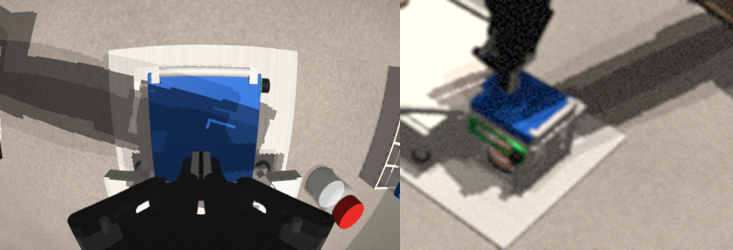

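The lid is down level over the mouth, and the force rose to 16 N as it met its stop. Now I'll lift straight off, back away, and check lid and plates.

```bash
python3 -m inch '[[-1,[0,0,-0.6],0],[-1,[0,0,-3],0],[-1,[0,0,-7],0],[-1,[0,0,-12],0],[-1,[-4,3,-14],0],[-1,[-8,6,-14],0],[-1,[-12,9,-14],0],[-1,[-16,12,-14],0],[-1,[-19,15,-14],0],[-1,[-19,15,-14],0],[-1,[-19,15,-14],0]]'
python3 - <<'E'
from h import *
p=np.load("p.npy"); st=status.get_state(); s=np.r_[st["eef_pos"],st["tcp_rot"]]; im=cams.read_camera("wrist"); sc=cams.read_camera("scene")[150:270,250:450]; tp=cams.read_camera("top"); cv2.imwrite("pics/top9.png",tp)
for q in plates(im,s): print(q.round(3), w2s(p,[q[2],q[3],0])[0,:2].round(4))
print("F",st["contact_force"].round(1)); 
t=proj("top",s2w(p,[[0,.088,.1],[0,.19,.1]])).round(1).tolist(); print(t)
g=cv2.inRange(cv2.cvtColor(tp,cv2.COLOR_BGR2HSV),(100,120,20),(130,255,255)); g[:205]=0;g[265:]=0;g[:,:230]=0;g[:,330:]=0
ys,xs=np.nonzero(g); w=w2s(p,onz("top",np.c_[xs,ys].astype(float),.102)); print("lid extents",w.min(0).round(3),w.max(0).round(3))
cv2.imwrite("pics/f.png",np.hstack([cv2.resize(im,(384,240)),cv2.convertScaleAbs(cv2.resize(sc,(400,240),interpolation=cv2.INTER_CUBIC),alpha=1.5)]))
E
```

```text
time: 17.65
eef_pos: [0.7159, -0.0357, 0.2555]
tcp_rot: [0.603, 0.798, -0.0, -0.001]
contact_force: [-0.2, 0.6, 0.2]
opening: 0.003
[ 2.260e+02  2.425e+02  6.340e-01 -1.150e-01  2.900e-02] [ 0.0493 -0.1239]
[ 1.4956e+02  2.3909e+02  5.4400e-01 -1.4000e-01  2.9000e-02] [-0.0443 -0.1233]
F [-0.2  0.6  0.2]
[[291.4, 228.4], [259.4, 236.8]]
lid extents [-0.041  0.099  0.102] [0.042 0.187 0.102]
```

View pics/f.png

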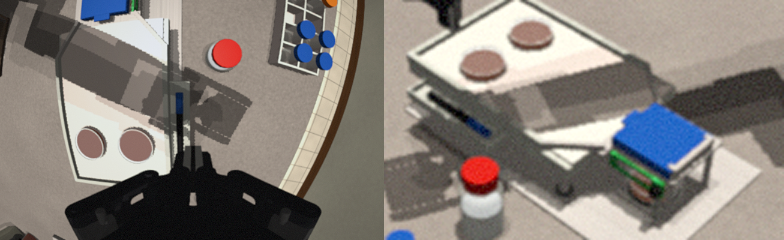

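```bash
python3 - <<'E'
from h import *
p=np.load("p.npy"); sc=cams.read_camera("scene"); g=cv2.inRange(cv2.cvtColor(sc,cv2.COLOR_BGR2HSV),(100,120,20),(130,255,255)); g[:190]=0;g[245:]=0;g[:,:350]=0;g[:,440:]=0
ys,xs=np.nonzero(g); print("blue u",xs.min(),xs.max(),"v",ys.min(),ys.max(), "leftmost v",ys[xs==xs.min()],"top u",xs[ys==ys.min()],"bottom u",xs[ys==ys.max()])
for a in(0,.08,.16):
    P=[[x,.19-r*np.cos(a),.102+r*np.sin(a)] for x in(-.043,.043) for r in(.004,.098)]; print(a,proj("scene",s2w(p,P)).round(1).tolist())
E
```

```text
blue u 365 409 v 202 238 leftmost v [218 219 220 221] top u [384 385 386 387] bottom u [390 391]
0 [[413.0, 216.6], [383.2, 199.3], [391.5, 234.5], [361.5, 215.7]]
0.08 [[413.0, 216.5], [383.5, 197.0], [391.6, 234.4], [361.7, 213.4]]
0.16 [[413.0, 216.4], [384.1, 194.9], [391.6, 234.3], [362.2, 211.3]]
```

The scene check fits a shut lid: its far corner is at v=202, against 199 predicted at 0 rad and 197 at 0.08 rad. Handing in.

```bash
python3 -c "
from plant import ctrl
print(ctrl.sign_off())"
```

```text
the job is handed in; nothing more can be done
None
```

I slid two plates along the table into the tube with the half-closed fingers, making four in the stack, then swung the blue lid shut and pressed it down. The job was handed in at about 18 s; the hand-in gives no verdict.

**Stack height:** The side view showed four plate bands, so the top of the stack is at about 64 mm. My estimates of the window's middle ranged from 61 to 67 mm, most of them near 64. An earlier uncorrected reading gave about 71 mm, the edge of the limit. It became 66–67 mm once I corrected for a 2–3 mm wrist-camera bias and took into account which part of the frame was seen. I did not see the stack's top directly in the window.

**Lid:** The force rose to 16 N when the lid met its stop. The scene picture fits a shut lid: its far corner sits at pixel row 202, against 199 predicted at 0 rad and 197 at 0.08 rad.

**Everything else:** The two spare plates are at their starting places, at stacker y of about -124 mm. The last force reading was about zero, and the gripper is clear above the bench. I saw no sign that the small bottle or pen had moved, but I did not measure any of the bystanders again at the end.

I viewed 10 pictures, which is the full budget.

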